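# Close the offcut well of the trainer case

### The arm

A 7-joint arm with a two-finger parallel gripper is mounted at the origin on the work surface. World frame = base frame: x ahead of the robot, y to its left, z up, the work surface at z = 0. Lengths are in m, angles in degrees, forces in N, time in s.
With the tool pointing down it reaches from about 0.425 to 0.875 m from the base axis. Payload 4.7 kg.
Tool frame: the origin (TCP) lies on the mounting face of the last link; the fingertips stand 182 mm ahead of it and the grasp point (between the pads) lies 164 mm ahead of it; z points along the fingers, y is the line along which they close (so a half turn about z gives the same grasp; the last joint's range is limited). The gripper opens to 87 mm and grips with 3 to 60 N. Pads are 19 mm wide; open, the fingers measure 117 mm over their backs; the gripper's body (75 mm by 190 mm) begins 51 mm behind the grasp point.
Start: joints at [-65.77, 18.392, -4.016, 83.108, 1.295, 78.541, -3.26], TCP at [0.258, 0.596, 0.405] pointing down, gripper open.
Joint ranges: [-163.93, 163.93], [-17.29, 119.83], [-79.2, 71.16], [3.27, 140.29], [-89.18, 269.18], [5.43, 117.66], [-154.24, 154.24]. Speed limits (degrees/s): [147.25, 147.25, 180, 180, 180, 180, 180].

### API

Orientations are given as [roll, pitch, yaw] about the fixed x, y, z axes, in that order (R = Rz(yaw) Ry(pitch) Rx(roll)).
In Python, from cell import env gives the robot as it stands.
- The arm moves only by the tool servo_tool, never from a script. Its argument "plan" is a list of rows, each an object with "xyz": the shift along the tool's x, y, z in cm, a list of three; "twist": the turn, a rotation vector about the tool's x, y, z in degrees, a list of three; "jaw": the closure, from 0 (fully open) to 1 (shut). In form: [{"xyz": [x, y, z], "twist": [wx, wy, wz], "jaw": jaw}, ...]. A call has 1 to 10 rows; each row is the pose to reach, as a shift and turn from the pose commanded when the call began, along the tool's axes at that moment; what a row does not reach only later rows make up. A row lasts 1/12 s, in which the tool goes at most 41.7 mm and 7.16 degrees, less where a joint would pass 70% of its speed; a pose out of reach is approached as far as the arm can. A call with a gripper value outside its range is refused whole. The fingers move at their own pace and stop on an object; "newtons" is the grip in N (left out, the last holds). Time passes only in rows, so rows that repeat a pose let the fingers close. It gives the time, the measured TCP pose, the force, the opening and the grip force at its end, in the units of the state.
- env.get_obs(): the state, without advancing time (a new reading comes with each control period).
- env.read_camera(name): name is "scene" or "top" or "wrist"; returns a dict with "img" (400x640x3 uint8, red, green, blue), "camera_matrix" (3x3 intrinsics, pixels), "k1" (the pictures are not rectified: a ray, as slopes to the right and down, at radius r is drawn at 1 + k1 r^2 times it, then the intrinsics apply), "R" (3x3) and "t" (3): a world point X has camera coordinates R X + t. Camera axes: x right, y down, z forward; pixel columns grow to the right and rows downward; lengths in m; the calibration is good to about 2 mm. A picture is of the moment at which its call begins. There is no depth.
- env.sign_off(): hands the job in; it is judged then, once.
The state is a dict: "time_s": time; "qpos": joint angles; "joint_velocities": joint speeds; "effort": joint torques, N m; "tool_pos": TCP position; "tool_rot": TCP orientation; "force": force on the tool from outside, world axes, zero at the start; "wrist_torque": the same for the moment, N m; "grip_width": finger opening in m; "grasp_force": force on a finger pad.
Only numpy, scipy, OpenCV 4.12 (cv2) and the standard library are available. Lean on these libraries where they do the work, as an engineer would, in place of code of your own. Each camera call takes 0.05 s, during which the arm holds its last target. There are 200 camera calls.

### The job

A red-painted angle offcut sticks out of the well of the electrical trainer case, one end up on the lip. Push it back so that it drops in and nests fully along the V of the steel angle below, then slide the blue lid along its rails over the well, its nose tucked under the lip, and press it down until the catch snaps and it lies flush with the deck. Be gentle (no hard shoving), let go of everything, and leave the multimeter, screwdriver and sensor where they are.

Things in the scene. Friction and masses are not known exactly. Their poses are not given: they have to be found in the camera images.
- case: Fixed aluminium case, 117 x 330 x 50 mm, coloured sockets on its long faces; origin under its centre, y along its length, z up. Two side rails with blue strips, 93 mm apart inside, run its full length, tops at z 50. Between them, in mm in this frame: a flat deck at z 44 from y -165 to 12, an open recess from y 12 to 150, an end block (top z 44) from y 150 to 165.
- deck_edge (a point): Middle of the deck's edge at the recess, case frame (0, 12, 44) mm. Ledges 8 mm wide at z 36 along both sides of the recess carry the seated lid, flush with the deck. Between them is the well, 77 mm wide, with a yellow fill line on its walls at z 30 to 33.
- lip (a point): Middle of the inner top edge of the lip, case frame (0, 144, 44) mm. The lip, on the end block, overhangs the recess from y 144 to 150, z 41 to 44.
- well_floor (a point): Inside bottom of the fixed steel angle in the well, mid length, case frame (0, 81, 8) mm. Its V opens upward and runs along y from 17 to 145; leg rims at x about +-23, z about 29.
- angle: Loose red-painted angle offcut: 28 mm legs, 3 mm thick, 112 mm long, about 0.12 kg. Origin on the outside of its corner (apex) at mid length, y along it, z up out of the V (40 mm wide, 22 high). At the start its -y end stands in the steel V and its +y end leans on the lip, about 20 degrees up, 5 to 20 mm past the lip's inner edge; friction holds it.
- angle_far (a point): +y end of the loose angle's outside apex (on the lip at the start). Pushed toward the case's -y, it comes off the lip once past y 144 and drops or can be pressed down; well clear needs a few mm more.
- angle_near (a point): -y end of the loose angle's outside apex. Nested, both ends of the apex lie at z 8, x 0 in the case frame; anywhere along the V is fine.
- lid: Loose blue lid, 90 (x) x 136 (y) mm, about 0.25 kg; origin at the centre of its underside, z up. Plate 8 mm thick; the last 6 mm at each y end are 3 mm thick tongues at the underside. It starts on the deck between the rails (1.5 mm play each side), nose (+y) toward the recess. Seated: underside at z 36, centre at y 82 in the case frame. The angle, if not nested, stops it.
- lid_nose (a point): Underside of the lid's +y end (nose), middle of the edge. Slid to +y, it tips down onto the ledges, goes under the lip and butts on the end wall at y 150.
- lid_tail (a point): Underside of the lid's -y end (tail), middle of the edge. Only in the last 2 mm of the slide does it come off the deck edge and drop onto the catch.
- lid_handle (a point): Centre of the top of the lid's black bar handle: 60 mm along x, 14 along y, standing 20 mm above the plate, centred at lid y -36, top 28 mm above the underside.
- catch (a joint): Sprung orange catch nose, 50 mm wide, on the recess wall under the deck edge (case frame y 12 to 17, z 36 to 44): 0 = out, up to 0.006 m pushed in. The lid's tail pushes it back about 3 mm on its way down and it springs over the tail's tongue; this takes about 8 to 15 N down on the handle, more than the lid's weight.
- multimeter: Loose yellow multimeter, 75 x 150 x 36 mm, origin under its centre; bystander.
- screwdriver: Loose red-handled screwdriver, 170 mm long, along its x; bystander.
- sensor: Loose black sensor module, 50 x 70 x 45 mm, origin under its centre; bystander.
Things that resemble listed ones, but are neither listed nor needed, are in the scene too. There is more than one size of the lid; the one meant has the size given above.

How it is judged (in metres and radians):
On the way, in this order (a step that is already met when the one before it is completed fails the run):
1. the angle lies nested in the steel V along its whole length (z of each of angle_far, angle_near in the frame of case below 0.0105 m and x of angle_far in the frame of case between -0.004 and 0.004 m and x of angle_near in the frame of case between -0.004 and 0.004 m and y of angle_far in the frame of case below 0.1475 m and y of angle_near in the frame of case above 0.0145 m), for 0.2 s.
2. the lid is seated, nose under the lip and tail snapped down (z of each of lid_nose, lid_tail in the frame of case below 0.0378 m and y of lid_nose in the frame of case above 0.1465 m and angle between lid's own z axis and vertical below 0.1 rad), for 0.2 s.
At the end, for the whole second after the job is handed in: The angle lies in the steel V inside the well, both ends of its apex at most 2.5 mm above nested height and within 4 mm of the V's middle; the lid's underside is at both ends at most 1.8 mm above its seat, its nose at least 2.5 mm under the lip; both at rest (below 0.02 m/s) (all of step 1 and all of step 2 and linear speed of each of lid, angle below 0.02 m/s); the robot touches nothing.
It fails at once if the multimeter, screwdriver or sensor moved more than 3 cm (distance of any of multimeter, screwdriver, sensor from where it was at the start of the episode above 0.03 m).
It fails at once if the robot pushes the lid with more than 90 N (contact force between any of the fingers, the arm and lid above 90 N).
It fails at once if the robot pushes the angle with more than 90 N (contact force between any of the fingers, the arm and angle above 90 N).
It fails at once if the robot pushes the case with more than 90 N (contact force between any of the fingers, the arm and case above 90 N).
It also fails if it takes over 38 s, if anything falls off the work surface, if the arm or the gripper's body presses on something with over 40 N, if the wrist force passes 120 N, or if a joint passes its speed limit or range.

## Working session

There is one attempt and no reset: what is moved stays moved. The work goes in short steps, Python scripts to look and compute and a tool call to move; the robot and the scene stay as the last step left them, time stands still between calls to the robot, and variables do not carry over. Pictures are saved under pics/ and viewed, at most 10 in all, crops included, and the job is handed in when it is done.

Besides the shell and the picture viewer there is one more tool, called as name(argument=value, ...) on one line, values as JSON. servo_tool: Moves the arm, as the interface text tells. Its arguments: {"type":"object","properties":{"plan":{"type":"array","items":{"type":"object","properties":{"xyz":{"type":"array","items":{"type":"number"}},"twist":{"type":"array","items":{"type":"number"}},"jaw":{"type":"number"}}}},"newtons":{"type":"number"}},"required":["plan"]}

```bash
mkdir -p pics
cat > h.py <<'E'
import numpy as np, cv2
from cell import env
def cam(n):
    c=env.read_camera(n); c['img']=np.array(c['img']); return c
def save(c,f): cv2.imwrite('pics/'+f,c['img'][:,:,::-1])
def ray(c,uv):
    K=np.array(c['camera_matrix']); d=np.array([(uv[0]-K[0,2])/K[0,0],(uv[1]-K[1,2])/K[1,1]])
    p=d.copy()
    for _ in range(20): p=d/(1+c['k1']*(p@p))
    R=np.array(c['R']);t=np.array(c['t'])
    return -R.T@t, R.T@np.array([p[0],p[1],1])
def onz(c,uv,z):
    o,d=ray(c,uv); return o+d*(z-o[2])/d[2]
def proj(c,X):
    K=np.array(c['camera_matrix']); x=np.array(c['R'])@np.array(X)+np.array(c['t']); p=x[:2]/x[2]; p=p*(1+c['k1']*(p@p))
    return p*[K[0,0],K[1,1]]+[K[0,2],K[1,2]]
E
python3 - <<'E'
from h import *
a=cam('scene');b=cam('top')
save(a,'scene.png');save(b,'top.png')
for c in(a,b): print(c['camera_matrix'],c['k1'],-np.array(c['R']).T@c['t'])
print(env.get_obs())
E
```

```text
[[476.96581861   0.         319.29231828]
 [  0.         476.96581861 194.7874813 ]
 [  0.           0.           1.        ]] -0.13715414064298434 [1.31971913 0.25856635 1.0815513 ]
[[519.99897669   0.         323.5791649 ]
 [  0.         519.99897669 198.8246983 ]
 [  0.           0.           1.        ]] -0.16169629168103086 [ 0.44558194 -0.07208679  1.45037888]
{'time_s': 0.1, 'qpos': array([-65.77083936,  18.43398162,  -4.0145259 ,  83.16788369,
         1.29740048,  78.54053288,  -3.26171951]), 'joint_velocities': array([-0.00203811, -0.11033842,  0.01602649, -0.11716837, -0.03347136,
       -0.0018343 ,  0.05943713]), 'effort': array([-1.03146423e-03, -4.92572951e+01, -4.06069402e-01, -3.13393199e+01,
       -6.40907488e-02,  3.95360647e-02,  6.62878324e-05]), 'tool_pos': array([0.25834062, 0.59625682, 0.40378016]), 'tool_rot': array([-1.79902963e+02,  8.12218691e-03,  1.56578245e+02]), 'force': array([ 0.16244095, -0.15808894,  0.06420039]), 'wrist_torque': array([ 0.03132099,  0.02356541, -0.02171401]), 'grasp_force': 0.0, 'grip_width': 0.08683679887508602}
```

View pics/top.png

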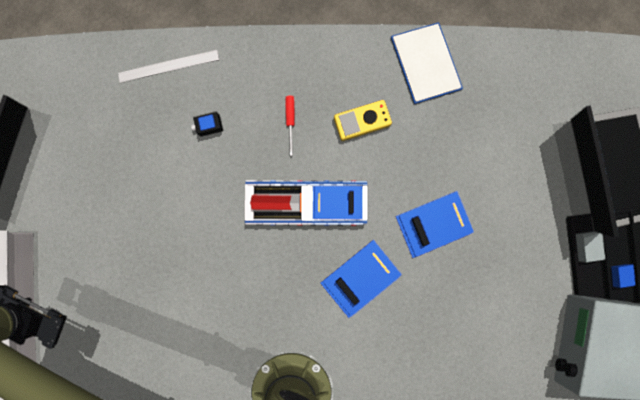

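View pics/scene.png

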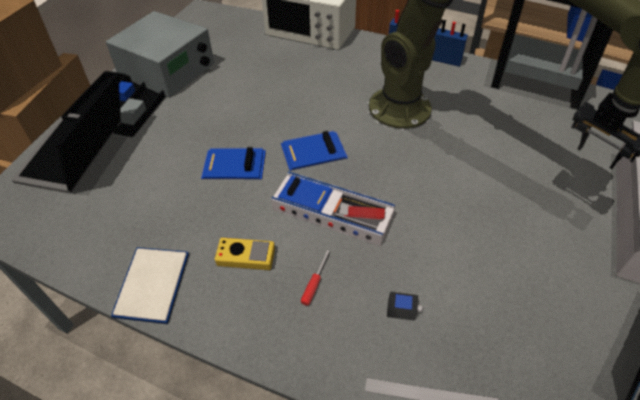

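The top view shows the case at about (306,203), its +y end to the left (world +y). The red angle is at columns 250-290, the lid at 313-363 with its handle at 351, and two decoy lids lie lower right.

Run:
```python
from h import *
b=cam('top')
im=b['img'][170:240,236:376]; cv2.imwrite('pics/crop.png',cv2.resize(im,None,fx=5.7,fy=5.7,interpolation=cv2.INTER_CUBIC)[:,:,::-1])
hsv=cv2.cvtColor(b['img'],cv2.COLOR_RGB2HSV)
def near(m):
    z=np.zeros_like(m);z[172:235,236:376]=m[172:235,236:376];return z
red=near(cv2.inRange(hsv,(0,120,60),(8,255,255))|cv2.inRange(hsv,(172,120,60),(180,255,255)))
blue=near(cv2.inRange(hsv,(100,120,60),(125,255,255)))
black=near(cv2.inRange(hsv,(0,0,0),(180,255,60)))
for n,m in(('red',red),('blue',blue),('black',black)):
    for c in cv2.findContours(m,0,2)[0]:
        if cv2.contourArea(c)>25: print(n,cv2.contourArea(c),cv2.boundingRect(c),cv2.minAreaRect(c))
# case outline: rect of non-grey
g=b['img'].astype(int); m=near(((g.min(2)>190)|(hsv[:,:,1]>60)).astype(np.uint8)*255)
c=max(cv2.findContours(cv2.morphologyEx(m,cv2.MORPH_CLOSE,np.ones((15,15))),0,2)[0],key=cv2.contourArea)
r=cv2.minAreaRect(c);print(r)
for p in cv2.boxPoints(r): print(p,onz(b,p,.05)[:2])
```

```text
red 512.5 (251, 195, 40, 15) ((270.5, 202.0), (14.0, 39.0), 90.0)
blue 39.5 (245, 221, 122, 2) ((305.5, 221.5), (120.99998474121094, 0.9999998807907104), -0.0)
blue 1534.0 (313, 186, 49, 33) ((336.9999694824219, 201.99998474121094), (47.99999237060547, 31.999996185302734), -0.0)
blue 52.0 (246, 181, 121, 3) ((306.0, 182.0), (2.0, 120.0), 90.0)
black 144.0 (254, 212, 47, 6) ((277.0, 214.5), (5.0, 46.0), 90.0)
black 59.5 (349, 192, 4, 21) ((350.5, 202.0), (20.0, 3.0), 90.0)
black 234.5 (255, 186, 46, 7) ((277.5, 189.0), (6.0, 45.0), 90.0)
((306.0, 203.0), (46.0, 122.0), 90.0)
[245. 180.] [0.58792529 0.11348629]
[367. 180.] [ 0.58399125 -0.21716381]
[367. 226.] [ 0.45936194 -0.2148698 ]
[245. 226.] [0.4634827  0.11399772]
```

View pics/crop.png

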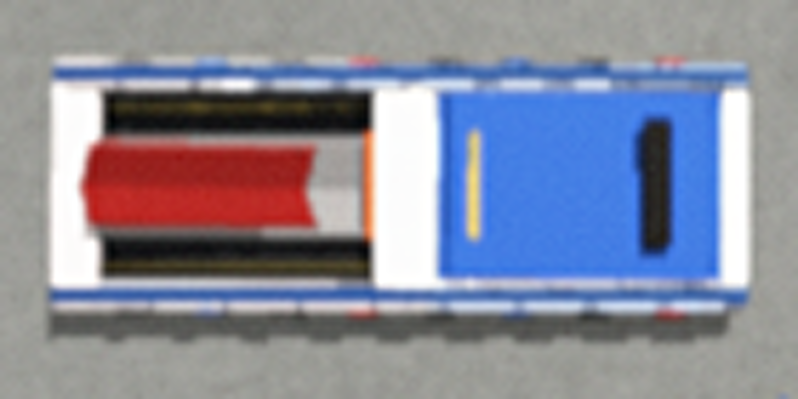

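The crop shows the orange catch and the deck edge at column 373 (crop), the lip at 103, the angle's far end at (85,187) and the lid spanning 440-718. The yaw is near 0. I'll move above the case now.

servo_tool(plan=[{"xyz": [-42.4,-31.3,4],"twist": [0,0,66.6],"jaw": 1},{"xyz": [-42.4,-31.3,4],"twist": [0,0,66.6],"jaw": 1},{"xyz": [-42.4,-31.3,4],"twist": [0,0,66.6],"jaw": 1},{"xyz": [-42.4,-31.3,4],"twist": [0,0,66.6],"jaw": 1},{"xyz": [-42.4,-31.3,4],"twist": [0,0,66.6],"jaw": 1},{"xyz": [-42.4,-31.3,4],"twist": [0,0,66.6],"jaw": 1},{"xyz": [-42.4,-31.3,4],"twist": [0,0,66.6],"jaw": 1},{"xyz": [-42.4,-31.3,4],"twist": [0,0,66.6],"jaw": 1},{"xyz": [-42.4,-31.3,4],"twist": [0,0,66.6],"jaw": 1},{"xyz": [-42.4,-31.3,4],"twist": [0,0,66.6],"jaw": 1}])

```text
time_s: 0.98
tool_pos: [0.4675, 0.2351, 0.3731]
tool_rot: [180.0, -0.0, 89.7]
force: [0.9, 0.3, -0.1]
grip_width: 0.0286
grasp_force: 0.0
```

servo_tool(plan=[{"xyz": [-3.5,3,0],"twist": [0,0,0],"jaw": 1},{"xyz": [-7,5.8,0],"twist": [0,0,0],"jaw": 1},{"xyz": [-9.5,5.8,0],"twist": [0,0,0],"jaw": 1},{"xyz": [-9.5,5.8,0],"twist": [0,0,0],"jaw": 1},{"xyz": [-9.5,5.8,0],"twist": [0,0,0],"jaw": 1},{"xyz": [-9.5,5.8,0],"twist": [0,0,0],"jaw": 1}])

```text
time_s: 1.48
tool_pos: [0.5246, 0.1428, 0.373]
tool_rot: [-180.0, -0.0, 90.0]
force: [0.0, -0.3, -0.6]
grip_width: 0.0007
grasp_force: 0.0
```

Run:
```python
from h import *
w=cam('wrist');save(w,'w1.png')
o=env.get_obs();print(o['time_s'],o['tool_pos'],o['tool_rot'],o['grip_width'])
print(-np.array(w['R']).T@w['t'])
b=cam('top');img=b['img'].astype(int)
# subpixel strips: blue-ness centroid per column
bl=np.clip(img[:,:,2]-img[:,:,0]-40,0,None)
P=[]
for r0 in(179,219):
    pts=[]
    for u in list(range(250,310)):
        w_=bl[r0:r0+6,u].astype(float)
        if w_.sum()>30: pts.append(onz(b,(u,(w_*np.arange(r0,r0+6)).sum()/w_.sum()),.05)[:2])
    pts=np.array(pts); f=np.polyfit(pts[:,1],pts[:,0],1); print('strip x at y=-.05,slope',np.polyval(f,-.05),f[0],len(pts))
for n,uv,z in(('end+',(244.8,202.5),.05),('end-',(367.2,202.5),.05),('deckedge',(301.3,202.5),.044),('lipedge',(254,202),.044),('lidnose',(313,202),.05),('lidtail',(362,202),.05),('angfar',(250.5,202.5),.047)): print(n,onz(b,uv,z)[:2])
```

```text
1.5333 [0.5244532  0.14363224 0.3730392 ] [-1.79966453e+02 -4.22191710e-02  9.01020771e+01] 0.0005524139678926972
[0.52444708 0.22765828 0.35250758]
strip x at y=-.05,slope 0.57927098920115 0.015692181593035884 60
strip x at y=-.05,slope 0.474282075982481 0.010566686779677339 60
end+ [0.52689776 0.11421157]
end- [ 0.52285979 -0.21654434]
deckedge [ 0.52539668 -0.03831865]
lipedge [0.52830422 0.08995507]
lidnose [ 0.52602144 -0.070025  ]
lidtail [ 0.52438963 -0.20245602]
angfar [0.52688687 0.09911961]
```

View pics/w1.png

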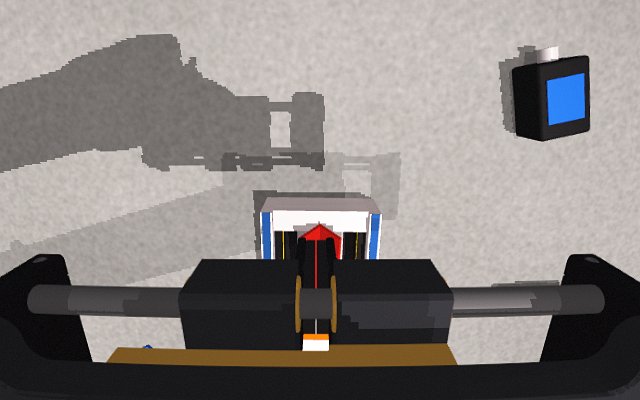

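The wrist view shows the end block's outer edge at row 211, its strips at columns 267 and 375, and the angle's apex tip at (320,223).

Run:
```python
from h import *
w=cam('wrist')
for n,uv,z in(('stripL+end',(267,212),.05),('stripR+end',(375.5,212),.05),('lip',(290,232),.044),('lipR',(350,232),.044),('tip',(320,222.5),.047),('stripL',(267,245),.05),('stripR',(375,245),.05)): print(n,onz(w,uv,z)[:2])
```

```text
stripL+end [0.47806663 0.11946064]
stripR+end [0.58122564 0.11961681]
lip [0.49901503 0.09634857]
lipR [0.5582827  0.09643335]
tip [0.52853965 0.10766868]
stripL [0.47657764 0.08500684]
stripR [0.58270083 0.08514537]
```

servo_tool(plan=[{"xyz": [0,0.4,4],"twist": [0,0,0.6],"jaw": 1},{"xyz": [0,0.4,8],"twist": [0,0,0.6],"jaw": 1},{"xyz": [0,0.4,12],"twist": [0,0,0.6],"jaw": 1},{"xyz": [0,0.4,14.2],"twist": [0,0,0.6],"jaw": 1},{"xyz": [0,0.4,14.2],"twist": [0,0,0.6],"jaw": 1},{"xyz": [0,0.4,14.2],"twist": [0,0,0.6],"jaw": 1}])

```text
time_s: 2.13
tool_pos: [0.5284, 0.1431, 0.2306]
tool_rot: [-179.9, 0.1, 89.5]
force: [1.2, 0.8, 0.8]
grip_width: -0.0001
grasp_force: 0.0
```

servo_tool(plan=[{"xyz": [-1,0,0],"twist": [0,0,0],"jaw": 1},{"xyz": [-1.5,0,0],"twist": [0,0,0],"jaw": 1},{"xyz": [-1.8,0,0],"twist": [0,0,0],"jaw": 1},{"xyz": [-2.1,0,0],"twist": [0,0,0],"jaw": 1},{"xyz": [-2.4,0,0],"twist": [0,0,0],"jaw": 1},{"xyz": [-2.7,0,0],"twist": [0,0,0],"jaw": 1},{"xyz": [-2.7,0,0],"twist": [0,0,0],"jaw": 1}])

```text
time_s: 2.72
tool_pos: [0.5288, 0.1143, 0.2315]
tool_rot: [180.0, -0.0, 89.3]
force: [0.3, 0.1, 1.6]
grip_width: 0.001
grasp_force: 0.0
```

servo_tool(plan=[{"xyz": [-0.3,0,0],"twist": [0,0,0],"jaw": 1},{"xyz": [-0.6,0,0],"twist": [0,0,0],"jaw": 1},{"xyz": [-0.9,0,0],"twist": [0,0,0],"jaw": 1},{"xyz": [-1.2,0,0],"twist": [0,0,0],"jaw": 1},{"xyz": [-1.5,0,0],"twist": [0,0,0],"jaw": 1},{"xyz": [-1.5,0,0],"twist": [0,0,0],"jaw": 1}])

```text
time_s: 3.22
tool_pos: [0.5286, 0.0991, 0.2312]
tool_rot: [-180.0, 0.0, 89.3]
force: [-0.1, -0.1, 0.5]
grip_width: 0.0004
grasp_force: 0.0
```

```bash
cat > look.py <<'E'
from h import *
import sys
n=sys.argv[1]
b=cam('top');s=cam('scene')
A=cv2.resize(b['img'][170:240,236:376],None,fx=4,fy=4,interpolation=cv2.INTER_CUBIC)
B=cv2.resize(s['img'][165:245,262:402],None,fx=4,fy=4,interpolation=cv2.INTER_CUBIC)
cv2.imwrite('pics/%s.png'%n,np.vstack([A,B[:310]])[:,:,::-1])
o=env.get_obs();print(o['time_s'],o['tool_pos'],o['force'])
E
python3 look.py p1
```

```text
3.3167 [0.52859123 0.09994447 0.23126724] [ 0.27944847  0.59931548 -0.51781757]
```

View pics/p1.png

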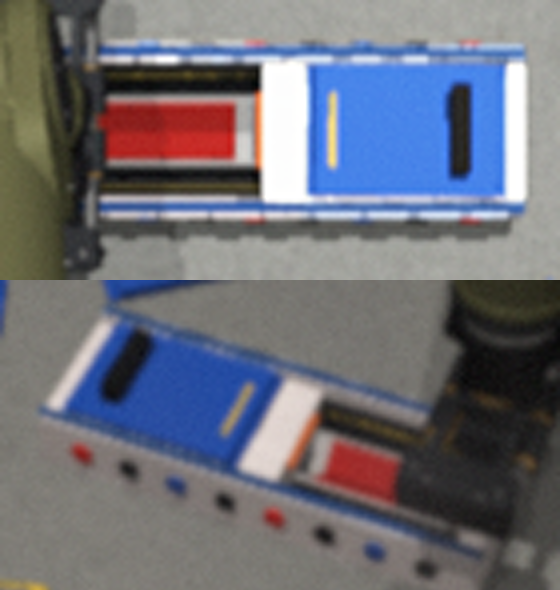

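The far end appears to have dropped: the near-end cut is now straight at (235,130) in the crop. I'll lift and measure.

servo_tool(plan=[{"xyz": [0,0,-3],"twist": [0,0,0],"jaw": 1},{"xyz": [3,0,-7],"twist": [0,0,0],"jaw": 1},{"xyz": [7,0,-11],"twist": [0,0,0],"jaw": 1},{"xyz": [11,0,-11],"twist": [0,0,0],"jaw": 1},{"xyz": [15,0,-11],"twist": [0,0,0],"jaw": 1},{"xyz": [15,0,-11],"twist": [0,0,0],"jaw": 1}])

```text
time_s: 3.82
tool_pos: [0.5289, 0.2576, 0.343]
tool_rot: [179.9, -0.3, 89.8]
force: [-0.2, 1.2, -1.1]
grip_width: 0.0002
grasp_force: 0.0
```

```bash
python3 look.py p2
python3 - <<'E'
from h import *
b=cam('top');hsv=cv2.cvtColor(b['img'],cv2.COLOR_RGB2HSV)
m=cv2.inRange(hsv,(0,120,60),(8,255,255))|cv2.inRange(hsv,(172,120,60),(180,255,255))
z=np.zeros_like(m);z[185:220,245:303]=m[185:220,245:303]
x,y,w,h=cv2.boundingRect(max(cv2.findContours(z,0,2)[0],key=cv2.contourArea));print(x,y,w,h)
for u in(x-.5,x+w-.5):print(onz(b,(u,y+h/2-.5),.02)[:2])
for v in(y-.5,y+h-.5):print(onz(b,(x+w/2,v),.029)[:2])
E
```

```text
3.9167 [0.52894818 0.25515812 0.34128411] [-0.17252023 -0.91867761 -0.7452368 ]
254 196 41 14
[0.52835175 0.09411072]
[ 0.52698671 -0.01901444]
[0.54634625 0.03528366]
[0.50796089 0.03557311]
```

View pics/p2.png

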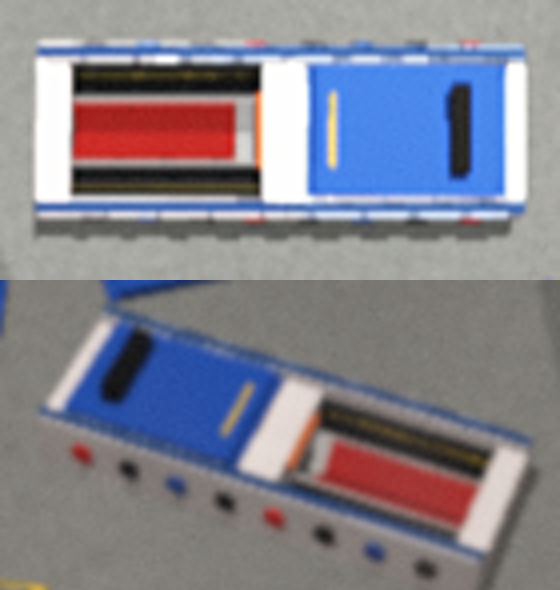

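The angle's projected length is 113 mm, with its middle at x 0.527, so it looks nested. A gentle press near the far end will confirm it.

servo_tool(plan=[{"xyz": [-4,0,0],"twist": [0,0,0],"jaw": 1},{"xyz": [-8,0,0],"twist": [0,0,0],"jaw": 1},{"xyz": [-12,0,0],"twist": [0,0,0],"jaw": 1},{"xyz": [-16,-0.1,2],"twist": [0,0,0],"jaw": 1},{"xyz": [-18.5,-0.1,5],"twist": [0,0,0],"jaw": 1},{"xyz": [-18.5,-0.1,8],"twist": [0,0,0],"jaw": 1},{"xyz": [-18.5,-0.1,11],"twist": [0,0,0],"jaw": 1},{"xyz": [-18.5,-0.1,12],"twist": [0,0,0],"jaw": 1},{"xyz": [-18.5,-0.1,12],"twist": [0,0,0],"jaw": 1}])

```text
time_s: 4.72
tool_pos: [0.5254, 0.0634, 0.2185]
tool_rot: [-179.6, 0.1, 89.3]
force: [0.6, 0.3, 0.3]
grip_width: 0.0004
grasp_force: 0.0
```

servo_tool(plan=[{"xyz": [0,0,0.3],"twist": [0,0,0],"jaw": 1},{"xyz": [0,0,0.6],"twist": [0,0,0],"jaw": 1},{"xyz": [0,0,0.9],"twist": [0,0,0],"jaw": 1},{"xyz": [0,0,1.1],"twist": [0,0,0],"jaw": 1},{"xyz": [0,0,1.2],"twist": [0,0,0],"jaw": 1}])

```text
time_s: 5.13
tool_pos: [0.5275, 0.0654, 0.2098]
tool_rot: [179.9, -0.0, 89.4]
force: [0.2, -0.4, 0.3]
grip_width: 0.0002
grasp_force: 0.0
```

servo_tool(plan=[{"xyz": [0,0,0.1],"twist": [0,0,0],"jaw": 1},{"xyz": [0,0,0.2],"twist": [0,0,0],"jaw": 1},{"xyz": [0,0,0.3],"twist": [0,0,0],"jaw": 1},{"xyz": [0,0,0.3],"twist": [0,0,0],"jaw": 1}])

```text
time_s: 5.47
tool_pos: [0.5271, 0.0652, 0.2061]
tool_rot: [-180.0, 0.0, 89.4]
force: [1.0, 0.3, -0.4]
grip_width: 0.0002
grasp_force: 0.0
```

No contact down to tip z 24 mm, below where a raised angle would touch, so the angle is nested. Next is the lid: I'll go behind the handle with the jaw partly open.

servo_tool(plan=[{"xyz": [0,0,-4],"twist": [0,0,0],"jaw": 1},{"xyz": [0,0,-8],"twist": [0,0,0],"jaw": 1},{"xyz": [-4,0,-9],"twist": [0,0,0],"jaw": 0.7},{"xyz": [-8,0,-9],"twist": [0,0,0],"jaw": 0.7},{"xyz": [-12,-0.1,-9],"twist": [0,0,0],"jaw": 0.7},{"xyz": [-16,-0.1,-9],"twist": [0,0,0],"jaw": 0.7},{"xyz": [-20,-0.2,-9],"twist": [0,0,0],"jaw": 0.7},{"xyz": [-24,-0.2,-9],"twist": [0,0,0],"jaw": 0.7},{"xyz": [-27.5,-0.2,-9],"twist": [0,0,0],"jaw": 0.7},{"xyz": [-27.5,-0.2,-9],"twist": [0,0,0],"jaw": 0.7}])

```text
time_s: 6.3
tool_pos: [0.5201, -0.2184, 0.2971]
tool_rot: [179.9, 0.3, 88.8]
force: [-1.1, 0.1, 0.6]
grip_width: 0.0259
grasp_force: 0.0
```

Run:
```python
from h import *
w=cam('wrist');save(w,'w2.png')
b=cam('top')
print('handle',onz(b,(350.7,202),.072)[:2])
o=env.get_obs();print(o['time_s'],o['tool_pos'],o['tool_rot'],o['grip_width'])
for n,uv in (('L',(290,190)),('R',(350,190))): pass
```

```text
handle [ 0.52352508 -0.17027047]
6.4 [ 0.52163218 -0.21161939  0.29622415] [-1.79991297e+02  1.85625600e-02  8.91438161e+01] 0.026049180144121963
```

View pics/w2.png

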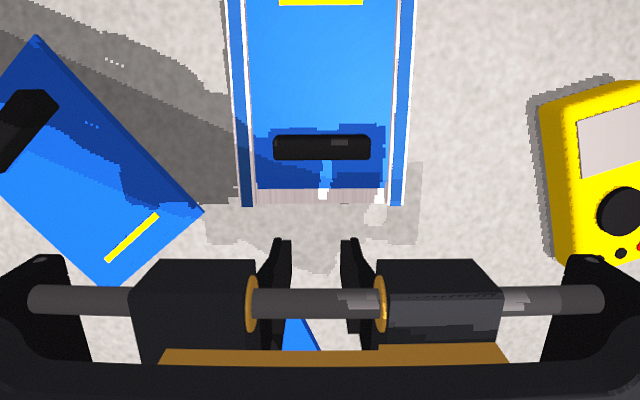

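The wrist view shows the handle at (273-371, 147) in front of the two fingers, with the lid's tail at row 187. I'll lower behind it and slide.

servo_tool(plan=[{"xyz": [0,0.2,3],"twist": [0,0,0],"jaw": 0.7},{"xyz": [0,0.2,5.1],"twist": [0,0,0],"jaw": 0.7},{"xyz": [0,0.2,5.1],"twist": [0,0,0],"jaw": 0.7},{"xyz": [1,0.2,5.1],"twist": [0,0,0],"jaw": 0.7},{"xyz": [2,0.2,5.1],"twist": [0,0,0],"jaw": 0.7},{"xyz": [2.4,0.2,5.1],"twist": [0,0,0],"jaw": 0.7},{"xyz": [2.8,0.2,5.1],"twist": [0,0,0],"jaw": 0.7},{"xyz": [3.2,0.2,5.1],"twist": [0,0,0],"jaw": 0.7},{"xyz": [3.6,0.2,5.1],"twist": [0,0,0],"jaw": 0.7},{"xyz": [4.0,0.2,5.1],"twist": [0,0,0],"jaw": 0.7}])

```text
time_s: 7.23
tool_pos: [0.5249, -0.1703, 0.2462]
tool_rot: [179.9, 0.1, 89.3]
force: [0.5, -2.8, 1.6]
grip_width: 0.026
grasp_force: 1.4
```

servo_tool(plan=[{"xyz": [0.4,0,0],"twist": [0,0,0],"jaw": 0.7},{"xyz": [0.8,0,0],"twist": [0,0,0],"jaw": 0.7},{"xyz": [1.2,0,0],"twist": [0,0,0],"jaw": 0.7},{"xyz": [1.6,0,0],"twist": [0,0,0],"jaw": 0.7},{"xyz": [2.0,0,0],"twist": [0,0,0],"jaw": 0.7},{"xyz": [2.4,0,0],"twist": [0,0,0],"jaw": 0.7},{"xyz": [2.8,0,0],"twist": [0,0,0],"jaw": 0.7},{"xyz": [3.2,0,0],"twist": [0,0,0],"jaw": 0.7}])

```text
time_s: 7.9
tool_pos: [0.5249, -0.1374, 0.2452]
tool_rot: [-180.0, -0.0, 89.4]
force: [0.0, -2.4, 0.8]
grip_width: 0.0261
grasp_force: 1.4
```

servo_tool(plan=[{"xyz": [0.6,0,0],"twist": [0,0,0],"jaw": 0.7},{"xyz": [1.2,0,0],"twist": [0,0,0],"jaw": 0.7},{"xyz": [1.8,0,0],"twist": [0,0,0],"jaw": 0.7},{"xyz": [2.4,0,0],"twist": [0,0,0],"jaw": 0.7},{"xyz": [3.0,0,0],"twist": [0,0,0],"jaw": 0.7},{"xyz": [3.6,0,0],"twist": [0,0,0],"jaw": 0.7},{"xyz": [4.2,0,0],"twist": [0,0,0],"jaw": 0.7},{"xyz": [4.6,0,0],"twist": [0,0,0],"jaw": 0.7},{"xyz": [5,0,0],"twist": [0,0,0],"jaw": 0.7}])

```text
time_s: 8.65
tool_pos: [0.5256, -0.0873, 0.2452]
tool_rot: [180.0, -0.0, 89.4]
force: [-0.5, -3.4, 1.8]
grip_width: 0.0263
grasp_force: 1.4
```

servo_tool(plan=[{"xyz": [0.4,0,0],"twist": [0,0,0],"jaw": 0.7},{"xyz": [0.8,0,0],"twist": [0,0,0],"jaw": 0.7},{"xyz": [1.2,0,0],"twist": [0,0,0],"jaw": 0.7},{"xyz": [1.6,0,0],"twist": [0,0,0],"jaw": 0.7},{"xyz": [2.0,0,0],"twist": [0,0,0],"jaw": 0.7},{"xyz": [2.4,0,0],"twist": [0,0,0],"jaw": 0.7},{"xyz": [2.8,0,0],"twist": [0,0,0],"jaw": 0.7},{"xyz": [3.2,0,0],"twist": [0,0,0],"jaw": 0.7}])

```text
time_s: 9.32
tool_pos: [0.5257, -0.0553, 0.245]
tool_rot: [-180.0, -0.0, 89.4]
force: [0.2, -1.4, 0.1]
grip_width: 0.0258
grasp_force: 0.5
```

servo_tool(plan=[{"xyz": [0.4,0,0],"twist": [0,0,0],"jaw": 0.7},{"xyz": [0.8,0,0],"twist": [0,0,0],"jaw": 0.7},{"xyz": [1.2,0,0],"twist": [0,0,0],"jaw": 0.7},{"xyz": [1.6,0,0],"twist": [0,0,0],"jaw": 0.7},{"xyz": [2.0,0,0],"twist": [0,0,0],"jaw": 0.7},{"xyz": [2.4,0,0],"twist": [0,0,0],"jaw": 0.7},{"xyz": [2.6,0,0],"twist": [0,0,0],"jaw": 0.7},{"xyz": [2.8,0,0],"twist": [0,0,0],"jaw": 0.7}])

```text
time_s: 9.98
tool_pos: [0.5262, -0.0275, 0.2452]
tool_rot: [180.0, -0.0, 89.4]
force: [0.3, 0.1, -0.7]
grip_width: 0.026
grasp_force: 0.6
```

```bash
python3 look.py p3
```

```text
10.0833 [ 0.52617007 -0.0273617   0.24525257] [ 0.35114765 -0.118391    0.64354595]
```

View pics/p3.png

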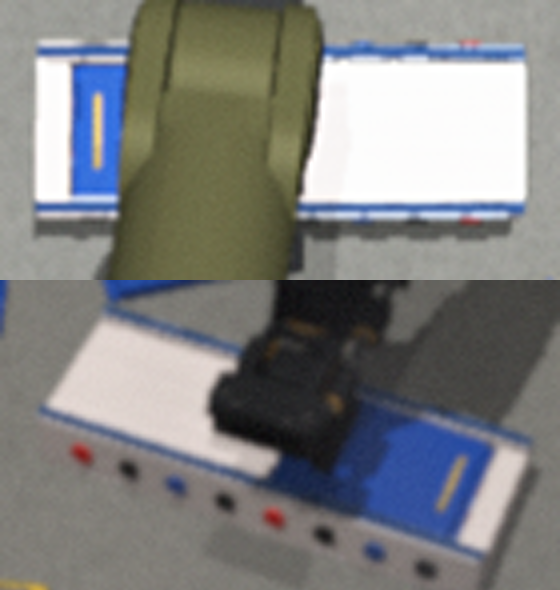

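The lid is level and its nose has reached the lip (column 72 in the crop). I'll push slowly until it butts on the end wall.

servo_tool(plan=[{"xyz": [0.2,0,0],"twist": [0,0,0],"jaw": 0.7},{"xyz": [0.3,0,0],"twist": [0,0,0],"jaw": 0.7},{"xyz": [0.4,0,0],"twist": [0,0,0],"jaw": 0.7},{"xyz": [0.5,0,0],"twist": [0,0,0],"jaw": 0.7},{"xyz": [0.5,0,0],"twist": [0,0,0],"jaw": 0.7}])

```text
time_s: 10.5
tool_pos: [0.5262, -0.0227, 0.2452]
tool_rot: [180.0, -0.0, 89.4]
force: [-0.5, -0.5, -0.2]
grip_width: 0.0262
grasp_force: 0.4
```

servo_tool(plan=[{"xyz": [0.1,0,0],"twist": [0,0,0],"jaw": 0.7},{"xyz": [0.2,0,0],"twist": [0,0,0],"jaw": 0.7},{"xyz": [0.25,0,0],"twist": [0,0,0],"jaw": 0.7},{"xyz": [0.25,0,0],"twist": [0,0,0],"jaw": 0.7}])

```text
time_s: 10.83
tool_pos: [0.5263, -0.02, 0.2453]
tool_rot: [180.0, -0.0, 89.4]
force: [-0.2, -0.2, 0.1]
grip_width: 0.0262
grasp_force: 0.1
```

servo_tool(plan=[{"xyz": [0.1,0,0],"twist": [0,0,0],"jaw": 0.7},{"xyz": [0.2,0,0],"twist": [0,0,0],"jaw": 0.7},{"xyz": [0.3,0,0],"twist": [0,0,0],"jaw": 0.7},{"xyz": [0.3,0,0],"twist": [0,0,0],"jaw": 0.7}])

```text
time_s: 11.17
tool_pos: [0.5262, -0.0191, 0.2453]
tool_rot: [-180.0, 0.2, 89.3]
force: [-0.6, -5.4, 1.5]
grip_width: 0.0262
grasp_force: 2.9
```

Run:
```python
from h import *
w=cam('wrist');save(w,'w3.png')
```

```text
(no output)
```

View pics/w3.png

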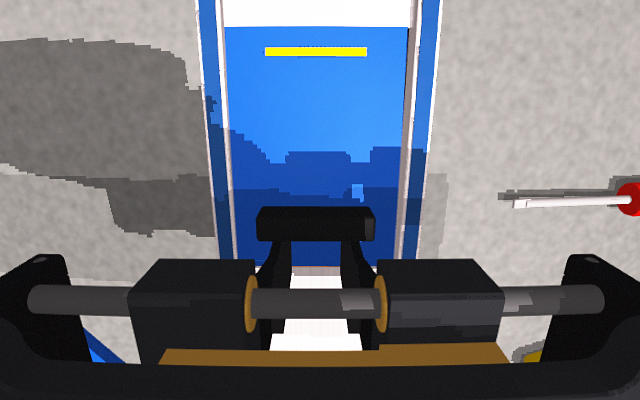

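The lid butts on the end wall with 5.4 N at TCP y -0.019; the handle is at (258-375, 225) in the wrist view and the nose is at the lip. Next I'll back off, rise, move over the handle and press.

servo_tool(plan=[{"xyz": [-0.4,0,0],"twist": [0,0,0],"jaw": 0.7},{"xyz": [-0.4,0,-2],"twist": [0,0,0],"jaw": 0.7},{"xyz": [-0.4,0,-3],"twist": [0,0,0],"jaw": 0.7},{"xyz": [1.4,0,-3],"twist": [0,0,0],"jaw": 0.7},{"xyz": [1.4,0,-3],"twist": [0,0,0],"jaw": 0.7},{"xyz": [1.4,0,-2],"twist": [0,0,0],"jaw": 0.7},{"xyz": [1.4,0,-1.4],"twist": [0,0,0],"jaw": 0.7},{"xyz": [1.4,0,-1.0],"twist": [0,0,0],"jaw": 0.7},{"xyz": [1.4,0,-1.0],"twist": [0,0,0],"jaw": 0.7}])

```text
time_s: 11.97
tool_pos: [0.5256, -0.004, 0.2533]
tool_rot: [-179.8, 0.1, 89.3]
force: [0.4, -0.5, 0.3]
grip_width: 0.0265
grasp_force: 0.0
```

servo_tool(plan=[{"xyz": [0,0,0.2],"twist": [0,0,0],"jaw": 0.7},{"xyz": [0,0,0.4],"twist": [0,0,0],"jaw": 0.7},{"xyz": [0,0,0.5],"twist": [0,0,0],"jaw": 0.7},{"xyz": [0,0,0.5],"twist": [0,0,0],"jaw": 0.7}])

```text
time_s: 12.3
tool_pos: [0.5266, -0.0041, 0.251]
tool_rot: [-180.0, 0.0, 89.3]
force: [-3.0, -1.2, 6.1]
grip_width: 0.0261
grasp_force: 2.9
```

servo_tool(plan=[{"xyz": [0,0,0.1],"twist": [0,0,0],"jaw": 0.7},{"xyz": [0,0,0.2],"twist": [0,0,0],"jaw": 0.7},{"xyz": [0,0,0.3],"twist": [0,0,0],"jaw": 0.7},{"xyz": [0,0,0.4],"twist": [0,0,0],"jaw": 0.7},{"xyz": [0,0,0.4],"twist": [0,0,0],"jaw": 0.7}])

```text
time_s: 12.72
tool_pos: [0.5268, -0.0037, 0.2466]
tool_rot: [179.9, 0.0, 89.4]
force: [-1.4, -1.1, 5.1]
grip_width: 0.0261
grasp_force: 2.0
```

servo_tool(plan=[{"xyz": [0,0,0.1],"twist": [0,0,0],"jaw": 0.7},{"xyz": [0,0,0.2],"twist": [0,0,0],"jaw": 0.7},{"xyz": [0,0,0.3],"twist": [0,0,0],"jaw": 0.7},{"xyz": [0,0,0.4],"twist": [0,0,0],"jaw": 0.7},{"xyz": [0,0,0.4],"twist": [0,0,0],"jaw": 0.7}])

```text
time_s: 13.13
tool_pos: [0.527, -0.004, 0.2464]
tool_rot: [180.0, -0.1, 89.4]
force: [-11.4, -0.4, 32.4]
grip_width: 0.0261
grasp_force: 16.2
```

It went stiff at 32 N with the tip at 64 mm, which is seated height. I'll retreat and check.

servo_tool(plan=[{"xyz": [0,0,-1],"twist": [0,0,0],"jaw": 0.7},{"xyz": [0,0,-4],"twist": [0,0,0],"jaw": 0.7},{"xyz": [0,0,-8],"twist": [0,0,0],"jaw": 0.7},{"xyz": [4,0,-11],"twist": [0,0,0],"jaw": 0.7},{"xyz": [8,0,-11],"twist": [0,0,0],"jaw": 0.7},{"xyz": [12,0,-11],"twist": [0,0,0],"jaw": 0.7},{"xyz": [16,0,-11],"twist": [0,0,0],"jaw": 0.7},{"xyz": [20,0,-11],"twist": [0,0,0],"jaw": 0.7},{"xyz": [24,0,-11],"twist": [0,0,0],"jaw": 0.7},{"xyz": [27,0,-11],"twist": [0,0,0],"jaw": 0.7}])

```text
time_s: 13.97
tool_pos: [0.5282, 0.271, 0.3517]
tool_rot: [-180.0, -0.1, 89.6]
force: [0.8, 0.3, -0.1]
grip_width: 0.0262
grasp_force: 0.0
```

```bash
python3 look.py p4
```

```text
14.0667 [0.52727255 0.2740677  0.35110533] [ 0.23767215 -0.79151496  0.07037386]
```

View pics/p4.png

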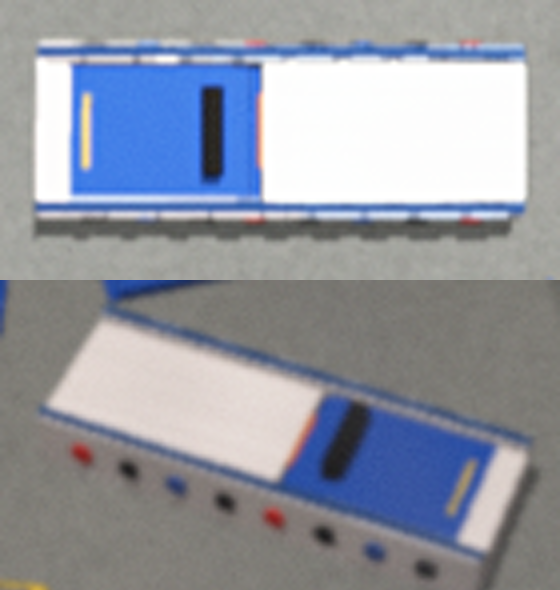

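Both views show the lid flush, its nose under the lip (column 72 in the crop) and the orange catch out over the tail tongue (column 261).

```bash
python3 -c "
from cell import env
print(env.sign_off())"
```

```text
the job is handed in; nothing more can be done
None
```

The job is handed in (about 14 s of the 38 s used): by touch and camera, the angle is nested in the V and the lid is snapped down flush under the lip. The arm is clear and did not touch the multimeter, screwdriver or sensor; the sign-off returned no verdict.

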